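# Seat the keyed lid of the counter water filter

## Task

The round lid of the water filter on the counter is sitting high because its notch is off the pin in the housing. With your fingertips, push the lid round by one of its studs until the notch is over the pin, then press the middle of the lid down until it is fully home, flush with the rim all round. Do not lift the lid, leave the two tumblers and the bottle stopper beside it standing where they are, and finish with your hand clear.

Things in the scene. Friction and masses are not known exactly. Their poses are not given: they have to be found in the camera images.
- housing: white plastic filter housing, a round open bowl fixed to the counter: 152 mm outside diameter, 70 mm high, wall 6 mm; two pipe stubs on one side, on the opposite side a 22 mm wide square ear outside the rim, next to the pin, level with the rim. Origin: centre of its underside, on the counter. x points level from the centre to the pin, z up. It does not move.
- pin (a point): centre of the top of the upright steel pin inside the bowl: 14 mm diameter, top tapered to 7 mm over the last 4 mm, standing 58 mm from the housing's axis, its top level with the rim, 70 mm above the counter. The outer part of it shows between the lid's edge and the rim.
- lid: grey round plastic lid: disc 124 mm in diameter, 8 mm thick. Loose, centred in the housing by a 24 mm stem 52 mm long below it (1 mm play), so it turns about the housing's axis with light friction, either way, without end. Origin: centre of the disc's underside; x points to its notch, z up. At the start level, underside 72 mm above the counter; fully home 62 mm (disc's top 70 mm).
- seal (a joint): how far the rubber seal ring under the lid, which carries the lid, has been pushed down, in m: 0 at the start, 0.010 when the lid is fully home on its stop. It yields to about 6 N of downward push and stays where it is pushed; it does not spring back.
- lid_notch (a point): the one notch in the lid's edge: open outwards, 20 mm wide, 16 mm deep (2.5 mm of room either side of the pin); this point is mid-gap, 58 mm from the lid's centre, level with the disc's top. A low ridge runs from the lid's middle towards it. It starts at least 0.5 rad away from the pin, either way round. Off the pin, the lid goes down only 2 mm, onto the pin's top.
- lid_boss (a point): centre of the top of the low round boss in the middle of the lid, 32 mm in diameter, 4 mm above the disc's top: where to press.
- stud_left (a point): centre of the top of one of the two upright round studs on the lid: 14 mm diameter, 18 mm high above the disc's top, 38 mm from the lid's centre, on the lid's +y side (a quarter turn counter-clockwise, seen from above, from the notch).
- stud_right (a point): the same for the other stud, on the lid's -y side.
- tumbler_a: a glass tumbler, 66 mm across the mouth, 95 mm high, near the housing; origin: centre of its underside. To be left alone.
- tumbler_b: another such tumbler near the housing; origin: centre of its underside. To be left alone.
- stopper: a silicone bottle stopper standing on its 36 mm head, 36 mm high, near the housing; origin: centre of its underside. To be left alone.
Mind the look-alikes: they are no part of the job. Leave any red look-alike of the lid alone.

How it is judged (in metres and radians):
At the end, for the whole second after the job is handed in: the lid lies level (within 0.03 rad) and at rest with its underside less than 64 mm above the housing's foot (home is 62 mm), the notch's middle within 5 mm of the pin's centre seen from above (z of lid in the frame of housing below 0.064 m and horizontal distance between lid_notch and pin below 0.005 m and angle between lid's own z axis and vertical below 0.03 rad and linear speed of lid below 0.01 m/s); the robot touches nothing.
It fails at once if the lid is lifted (more than 8 mm above where it lay) (z of lid in the frame of housing above 0.08 m).
It fails at once if a tumbler is shifted more than 15 mm or tipped (distance of any of tumbler_a, tumbler_b from where it was at the start of the episode above 0.015 m or angle between any of tumbler_a, tumbler_b's own z axis and vertical above 0.3 rad).
It fails at once if the stopper is shifted more than 15 mm (distance of stopper from where it was at the start of the episode above 0.015 m).
It also fails if it takes over 64 s, if anything falls off the work surface, if the arm or the gripper's body presses on something with over 40 N, if the wrist force passes 120 N, or if a joint passes its speed limit or range.

## Robot

A 6-joint arm with a two-finger parallel gripper is mounted at the origin on the work surface. World frame = base frame: x ahead of the robot, y to its left, z up, the work surface at z = 0. Lengths are in m, angles in degrees, forces in N, time in s.
With the tool pointing down it reaches from about 0.3 to 0.75 m from the base axis. Payload 8.5 kg.
Tool frame: the origin (TCP) lies on the centre line of the jaws, within the pads' length; the fingertips stand 14 mm ahead of it and the grasp point (between the pads) lies 5 mm behind it; x points along the fingers, y is the direction in which the jaws open and shut, and the axes are right-handed (so a half turn about x gives the same grasp; the last joint's range is limited). The gripper opens to 85 mm and grips with 20 to 120 N. Pads are 22 mm wide; open, the fingers measure 114 mm over their backs; the gripper's body (76 mm by 85 mm) begins 54 mm behind the grasp point. The pads swing forward as they close: fully open they stand 13 mm farther back than shut.
Start: joints at [-78.283, 21.807, 74.336, -0, 83.858, -12.336], TCP at [0.224, -0.502, 0.245] pointing down, gripper open.
Joint ranges: [-178.18, 178.18], [-50.72, 133.34], [12.68, 142.11], [-81.47, 261.47], [9.98, 163.14], [-165.26, 165.26]. Speed limits (degrees/s): [136.94, 136.94, 180, 180, 180, 180].

## Interface

Orientations are given as a 3x3 rotation matrix whose columns are the frame's x, y, z axes.
In Python, from cell import sense, get_image, camera_model, sign_off, look_for, cut_out gives the robot as it stands.
- The arm moves only by the tool drive_tool, never from a script. Its arguments are lists of equal length, an entry for each row: "grip": the opening, from 0 (shut) to 1 (fully open); "slide": the shift along the tool's x, y, z each as a share of 0.25 m, from -1 to 1, a list of three; "roll": the turn about the tool's x as a share of 90 degrees, from -1 to 1. In form: {"grip": [grip, ...], "slide": [[dx, dy, dz], ...], "roll": [roll, ...]}. A call has 1 to 20 rows; each row shifts and turns the pose as measured when the row begins, along the tool's axes as they then stand; what a row does not reach is not made up. A row lasts 1/8 s, in which the tool goes at most 62.5 mm and 10.7 degrees, less where a joint would pass 70% of its speed; a pose out of reach is approached as far as the arm can. A call with a number of a shift or a turn outside -1 to 1 is refused whole. A call with a gripper value outside its range is refused whole. The fingers move at their own pace and stop on an object; the grip force is fixed at half the most. Time passes only in rows, so rows that do not move let the fingers close. It gives the time, the measured TCP pose, the force and the opening at its end, in the units of the state.
- sense(): the state, without advancing time (a new reading comes with each control period).
- get_image(name): name is "scene" or "top"; returns (picture, depth): 420x560x3 uint8, blue, green, red; 420x560 float32, m along the optical axis (not along the pixel's ray), 0 where there is no reading.
- camera_model(name): a dict with "fov_y" (degrees; the focal length in pixels is half the picture's height over the tangent of half this angle, whatever the lens; pixels are square), "cx", "cy" (the principal point, pixels), "extrinsics" (4x4, takes a point from camera to world coordinates). Camera axes: x right, y down, z forward; pixel columns grow to the right and rows downward; lengths in m; the calibration is good to about 2 mm. A picture is of the moment at which its call begins. camera_model takes no time and is no camera call.
- sign_off(): hands the job in, once; it reports no verdict.
Trained networks look in the newest picture that a camera, given by its name, has taken for a name from the list of things; names that differ only in an ending like _2 or _b are one class to them, and where a whole thing is asked for, a point or a joint stands for the part that bears it (a point fixed in the world has none). Each returns a list of dicts, best first, with "p" (0 to 1); they miss things now and then, are a little off and sometimes report something else, mostly with a low value. They report only what shows in the picture. A call takes as long as a camera call. They do not tell look-alikes from the thing itself.
- look_for(camera, thing): "xyz" ([x, y, z] in m, in world coordinates, good to about 4 mm: the middle of the surface that is visible of it).
- cut_out(camera, thing): "region" (420x560 bool, what is visible of it).
The state is a dict: "clock": time; "qpos": joint angles; "qd": joint speeds; "joint_torque": joint torques, N m; "position": TCP position; "tool_rot": TCP orientation; "wrist_force": force on the tool from outside, world axes, zero at the start; "ft_torque": the same for the moment, N m; "grip_width": finger opening in m.
Only numpy, scipy, OpenCV 4.12 (cv2) and the standard library are available. Lean on these libraries where they do the work, as an engineer would, in place of code of your own. Each camera call takes 0.05 s, during which the arm holds its last target.

## Working session

There is one attempt and no reset: what is moved stays moved. The work goes in short steps, Python scripts to look and compute and a tool call to move; the robot and the scene stay as the last step left them, time stands still between calls to the robot, and variables do not carry over. Pictures are saved under pics/ and viewed, and the job is handed in when it is done.

Besides the shell and the picture viewer there is one more tool, called after "Emit:" by a JSON object that holds its "method" and its "body". drive_tool: Moves the arm, as the interface text tells. Its arguments: {"type":"object","properties":{"grip":{"type":"array","items":{"type":"number"}},"slide":{"type":"array","items":{"type":"array","items":{"type":"number"}}},"roll":{"type":"array","items":{"type":"number"}}},"required":["grip","slide","roll"]}

```bash
mkdir -p pics
python3 - <<'E'
from cell import *
import cv2
for n in("scene","top"):
    im,d=get_image(n);cv2.imwrite(f"pics/{n}0.png",im);m=camera_model(n);print(n,m)
    import numpy as np;np.save(f"{n}0.npy",d)
s=sense();print(s)
E
```

```text
scene {'fov_y': 47.22861514130546, 'cx': 276.2834054404931, 'cy': 209.46957732108285, 'extrinsics': array([[ 0.41671475,  0.49193799, -0.76442517,  1.16536531],
       [ 0.90903367, -0.22313163,  0.3519518 , -0.25847016],
       [ 0.00257103, -0.84155172, -0.54017043,  0.54632689],
       [ 0.        ,  0.        ,  0.        ,  1.        ]])}
top {'fov_y': 49.00314399467915, 'cx': 279.6999152152747, 'cy': 209.45166748699734, 'extrinsics': array([[-0.01721679, -0.99004313,  0.13970751,  0.40856687],
       [-0.99977163,  0.01527734, -0.01494287,  0.04356829],
       [ 0.01265972, -0.13993287, -0.99008006,  0.94881406],
       [ 0.        ,  0.        ,  0.        ,  1.        ]])}
{'clock': 0.1, 'qpos': array([-7.82827892e+01,  2.18372651e+01,  7.43795383e+01,  9.28844149e-04,
        8.38588384e+01, -1.23352682e+01]), 'qd': array([ 0.02991012, -0.01822503, -0.1958997 ,  0.05486769, -0.03390036,
        0.01169312]), 'joint_torque': array([ 4.13497182e-03, -4.49221623e+01, -2.31655562e+01, -9.12784276e-05,
        3.65622524e-03, -1.22487893e-05]), 'position': array([ 0.22411975, -0.50199363,  0.24477738]), 'tool_rot': array([[-2.52325145e-04,  4.07571461e-01, -9.13173280e-01],
       [ 1.29596051e-03, -9.13172409e-01, -4.07571431e-01],
       [-9.99999128e-01, -1.28627703e-03, -2.97780158e-04]]), 'wrist_force': array([-0.70268655, -0.32403011,  0.29383729]), 'ft_torque': array([ 0.02752744, -0.02987738,  0.01789738]), 'grip_width': 0.08535081234662112}
```

View pics/scene0.png

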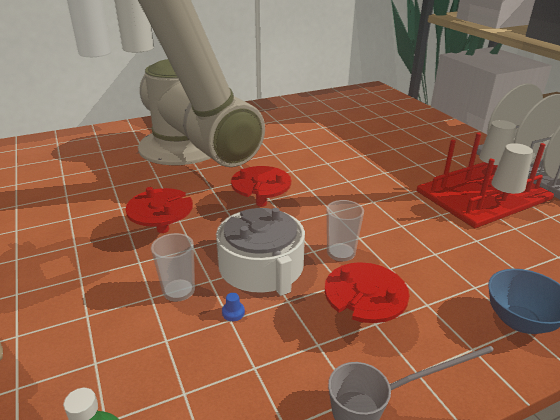

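View pics/top0.png

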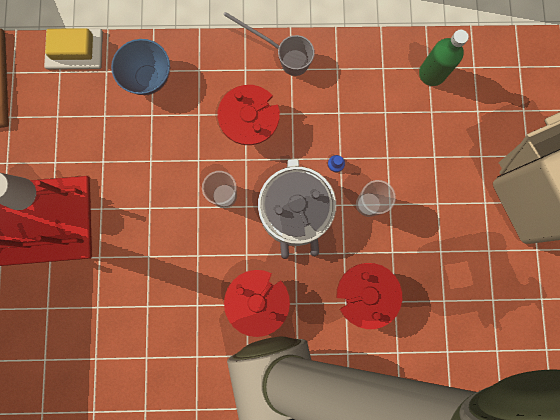

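The grey lid sits in the white housing at top (297,205). The look-alikes are the red lids at top (249,114), (257,302) and (369,296). I choose the grey one and check it in a crop.

```bash
cat > h.py <<'E'
from cell import *
import cv2, numpy as np
def ray(n,u,v,z):
    m=camera_model(n);E=m["extrinsics"];f=210/np.tan(np.radians(m["fov_y"]/2))
    d=E[:3,:3]@np.array([(u-m["cx"])/f,(v-m["cy"])/f,1]);o=E[:3,3]
    return o+d*(z-o[2])/d[2]
def proj(n,p):
    m=camera_model(n);E=m["extrinsics"];f=210/np.tan(np.radians(m["fov_y"]/2))
    c=E[:3,:3].T@(np.array(p)-E[:3,3]);return np.array([c[0]/c[2]*f+m["cx"],c[1]/c[2]*f+m["cy"]])
E
python3 - <<'E'
from h import *
a=cv2.imread("pics/top0.png")[150:260,240:350];b=cv2.imread("pics/scene0.png")[190:310,200:320]
cv2.imwrite("pics/crop.png",np.hstack([cv2.resize(a,(400,400),interpolation=2),cv2.resize(b,(400,400),interpolation=2)]))
get_image("top");get_image("scene")
for n in("top","scene"):
  for t in("housing","pin","lid","lid_notch","lid_boss","stud_left","stud_right","tumbler_a","stopper"):
    print(n,t,[(np.round(r["xyz"],3).tolist(),round(r["p"],2)) for r in look_for(n,t)][:5])
E
```

```text
top housing [([0.512, 0.002, 0.06], 0.79), ([0.556, -0.164, 0.052], 0.21)]
top pin [([0.512, 0.002, 0.058], 0.83)]
top lid [([0.368, -0.132, 0.061], 0.97), ([0.546, -0.002, 0.079], 0.92), ([0.36, 0.078, 0.058], 0.88), ([0.725, 0.091, 0.06], 0.61)]
top lid_notch [([0.367, -0.137, 0.059], 0.91), ([0.36, 0.079, 0.06], 0.75), ([0.543, 0.004, 0.082], 0.68), ([0.728, 0.088, 0.062], 0.68)]
top lid_boss [([0.725, 0.086, 0.058], 0.85), ([0.546, -0.001, 0.081], 0.72), ([0.366, -0.136, 0.062], 0.61)]
top stud_left [([0.367, -0.138, 0.059], 0.79), ([0.733, 0.091, 0.06], 0.78), ([0.358, 0.079, 0.058], 0.73), ([0.543, 0.003, 0.079], 0.62)]
top stud_right [([0.726, 0.095, 0.06], 0.94), ([0.542, -0.0, 0.081], 0.9), ([0.353, 0.081, 0.06], 0.82), ([0.365, -0.136, 0.06], 0.55)]
top tumbler_a [([0.557, -0.162, 0.049], 0.75), ([0.583, 0.151, 0.047], 0.61)]
top stopper [([0.631, -0.088, 0.015], 0.74)]
scene housing [([0.603, -0.022, 0.05], 0.74), ([0.556, -0.007, 0.078], 0.3)]
scene pin [([0.605, -0.023, 0.054], 0.7)]
scene lid [([0.374, -0.142, 0.061], 0.94), ([0.734, 0.089, 0.058], 0.83), ([0.557, -0.007, 0.076], 0.68), ([0.37, 0.076, 0.066], 0.68)]
scene lid_notch [([0.739, 0.088, 0.061], 0.98), ([0.365, 0.072, 0.06], 0.91), ([0.558, -0.006, 0.081], 0.81), ([0.374, -0.14, 0.055], 0.73)]
scene lid_boss [([0.737, 0.084, 0.064], 0.93), ([0.369, 0.076, 0.055], 0.8), ([0.375, -0.139, 0.061], 0.6), ([0.554, -0.009, 0.082], 0.58)]
scene stud_left [([0.373, -0.14, 0.058], 0.97), ([0.74, 0.088, 0.062], 0.9), ([0.372, 0.073, 0.059], 0.83), ([0.555, -0.01, 0.078], 0.59)]
scene stud_right [([0.373, -0.139, 0.061], 0.77), ([0.369, 0.08, 0.06], 0.61), ([0.551, -0.004, 0.084], 0.6), ([0.737, 0.087, 0.058], 0.56)]
scene tumbler_a [([0.591, 0.138, 0.068], 0.81), ([0.57, -0.154, 0.061], 0.66)]
scene stopper [([0.646, -0.095, 0.016], 0.81), ([0.559, -0.008, 0.079], 0.5)]
```

View pics/crop.png

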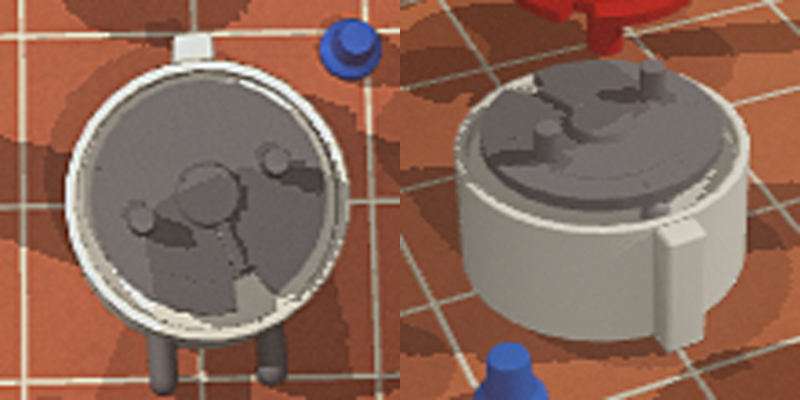

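Run:
```python
from h import *
f=lambda x,y:(240+(x+.5)/400*110-.5,150+(y+.5)/400*110-.5)
for k,p,z in(("boss",(210,193),.084),("rimc",(207,200),.07),("earfar",(194,36),.07),("earnear",(193,60),.07),("notch",(260,298),.08),("studA",(275,160),.098),("studB",(141,217),.098)):
    print(k,ray("top",*f(*p),z).round(4))
g=lambda x,y:(200+(x+.5)/400*120-.5,190+(y+.5)/400*120-.5)
for k,p,z in(("ear",(682,231),.07),("studA",(654,66),.098),("studB",(549,126),.098),("rimL",(455,150),.07),("rimR",(749,145),.07),("pin",(655,211),.07)):
    print(k,ray("scene",*g(p[0]-400,p[1]),z).round(4))
# overlay search: fit housing centre with rendered circles
c=ray("top",*f(207,200),.07)
# rim outer refine from bright housing edge: seam vs tile
im=cv2.imread("pics/top0.png")
hsv=cv2.cvtColor(im,cv2.COLOR_BGR2HSV)
best=[]
g_=hsv[...,1].astype(float)
for dx in np.arange(-.008,.0081,.001):
  for dy in np.arange(-.008,.0081,.001):
    s=0
    for a in np.arange(0,6.28,.03):
      def samp(r):
        u=proj("top",c+[dx+r*np.cos(a),dy+r*np.sin(a),0]); return g_[int(round(u[1])),int(round(u[0]))]
      s+=samp(.080)-samp(.072)
    best.append((s,dx,dy))
best.sort();print([(round(s),*(c+[x,y,0]).round(4)) for s,x,y in best[-6:]])
```

```text
boss [ 0.543  -0.0033  0.084 ]
rimc [ 0.5415 -0.0024  0.07  ]
earfar [0.6308 0.0026 0.07  ]
earnear [0.6176 0.0034 0.07  ]
notch [ 0.4879 -0.0283  0.08  ]
studA [ 0.5576 -0.0365  0.098 ]
studB [0.5289 0.0331 0.098 ]
ear [0.6282 0.003  0.07  ]
studA [0.5305 0.033  0.098 ]
studB [ 0.5588 -0.0365  0.098 ]
rimL [ 0.521 -0.074  0.07 ]
rimR [0.579  0.0643 0.07  ]
pin [ 0.6089 -0.0023  0.07  ]Traceback (most recent call last):
  File "<stdin>", line 21, in <module>
  File "<stdin>", line 20, in samp
  File "h.py", line 8, in proj
    m=camera_model(n);E=m["extrinsics"];f=210/np.tan(np.radians(m["fov_y"]/2))
ValueError: time passes only in moves, steps and waits
```

```bash
cat > h.py <<'E'
from cell import *
import cv2, numpy as np
C={n:camera_model(n) for n in("top","scene")}
def ray(n,u,v,z):
    m=C[n];E=m["extrinsics"];f=210/np.tan(np.radians(m["fov_y"]/2))
    d=E[:3,:3]@np.array([(u-m["cx"])/f,(v-m["cy"])/f,1]);o=E[:3,3]
    return o+d*(z-o[2])/d[2]
def proj(n,p):
    m=C[n];E=m["extrinsics"];f=210/np.tan(np.radians(m["fov_y"]/2))
    c=E[:3,:3].T@(np.array(p)-E[:3,3]);return np.array([c[0]/c[2]*f+m["cx"],c[1]/c[2]*f+m["cy"]])
E
python3 - <<'E'
from h import *
def ov(n,box,c,az,laz,name,s):
  im=cv2.imread(f"pics/{n}0.png")[box[1]:box[3],box[0]:box[2]];im=cv2.resize(im,None,fx=s,fy=s,interpolation=2)
  def P(p):
    q=(proj(n,p)-[box[0],box[1]]+.5)*s;return tuple(int(round(x)) for x in q)
  def circ(x,y,r,z,col):
    for a in np.arange(0,6.3,6.28/(90 if r>.05 else 24)): cv2.circle(im,P([x+r*np.cos(a),y+r*np.sin(a),z]),0,col,-1)
  circ(*c,.076,.07,(0,255,0));circ(*c,.062,.08,(255,255,0));circ(*c,.016,.084,(0,255,255))
  d=lambda a:np.array([np.cos(np.radians(a)),np.sin(np.radians(a))])
  for t in(90,-90):circ(*(c+.038*d(laz+t)),.007,.098,(255,0,255))
  for o in(-.011,.011): 
    q=c+d(az)*.076+o*d(az+90);e=c+d(az)*.09+o*d(az+90);cv2.line(im,P([*q,.07]),P([*e,.07]),(255,0,0),1)
  circ(*(c+.058*d(az)),.0035,.07,(0,0,255));circ(*(c+.058*d(laz)),.01,.08,(255,0,0))
  return im
c=np.array([.5437,-.0015])
a=ov("top",(245,150,345,250),c,3,-157.7,"",4);b=ov("scene",(205,195,305,295),c,3,-157.7,"",4)
cv2.imwrite("pics/ov.png",np.hstack([a,b]))
E
```

```text
(no output)
```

View pics/ov.png

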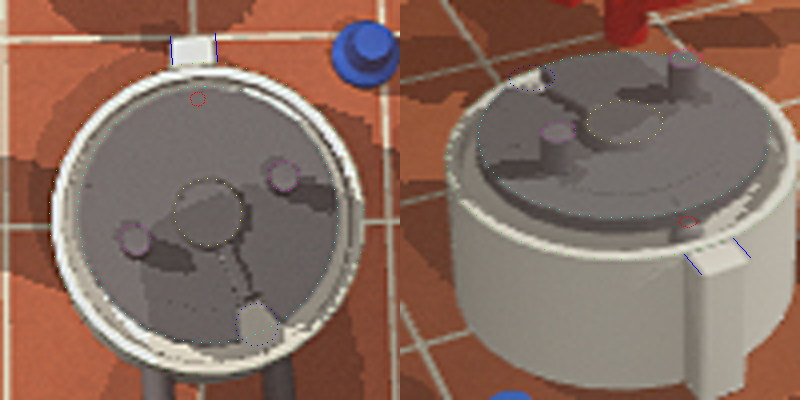

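Emit:
{"method": "drive_tool", "body": {"grip": [0.73,0.73,0.73,0.73,0.73,0.73,0.73,0.73,0.73,0.73], "slide": [[0,-0.109,-0.165],[0,-0.109,-0.165],[0,-0.109,-0.165],[0,-0.109,-0.165],[0,-0.109,-0.165],[0,-0.109,-0.165],[0,-0.109,-0.165],[0,-0.109,-0.165],[0,-0.109,-0.165],[0,-0.109,-0.165]], "roll": [0,0,0,0,0,0,0,0,0,0]}}

```text
clock: 2.35
position: [0.4971, -0.0755, 0.2457]
tool_rot: [[0.003, 0.402, -0.916], [-0.002, -0.916, -0.402], [-1.0, 0.003, -0.002]]
wrist_force: [0.6, -2.2, 0.6]
grip_width: 0.0625
```

The overlay fits: centre (0.5437, -0.0015), pin at azimuth 3°, notch at -157.7°. The turn needed is +160.7° counter-clockwise.

My plan is to centre the gripper over the lid with the jaws 62 mm apart, lower the fingertips behind both studs, and turn about the tool axis.

Emit:
{"method": "drive_tool", "body": {"grip": [0.73,0.73,0.73,0.73,0.73,0.73,0.73,0.73], "slide": [[0,-0.098,-0.145],[0,-0.098,-0.145],[0,0,0],[0,0,0],[0,0,0],[0,0,0],[0,0,0],[0,0,0]], "roll": [0,0,0.11,0.11,0.11,0.11,0.08,0]}}

```text
clock: 3.35
position: [0.5464, 0.0052, 0.2453]
tool_rot: [[0.003, -0.41, -0.912], [-0.002, -0.912, 0.41], [-1.0, 0.001, -0.004]]
wrist_force: [-0.8, -0.1, -0.4]
grip_width: 0.0623
```

Emit:
{"method": "drive_tool", "body": {"grip": [0.73,0.73,0.73,0.73,0.73], "slide": [[0,0.029,0],[0.16,0,0],[0.16,0,0],[0.14,0,0],[0,0,0]], "roll": [0,0,0,0,0]}}

```text
clock: 3.98
position: [0.5438, -0.0038, 0.1285]
tool_rot: [[0.006, -0.401, -0.916], [-0.003, -0.916, 0.401], [-1.0, 0.001, -0.007]]
wrist_force: [-1.0, 0.0, 0.8]
grip_width: 0.0625
```

Run:
```python
from h import *
s=sense();print(s["position"],s["tool_rot"].round(3),s["qpos"])
im,d=get_image("scene");cv2.imwrite("pics/s1.png",cv2.resize(im[130:310,160:360],(800,720))[:600])
```

```text
[ 0.54382846 -0.003834    0.12845122] [[ 0.006 -0.401 -0.916]
 [-0.003 -0.916  0.401]
 [-1.     0.001 -0.007]] [-12.83300089  27.58683524  85.88321618  -0.11536617  66.15040932
 100.84249373]
```

View pics/s1.png

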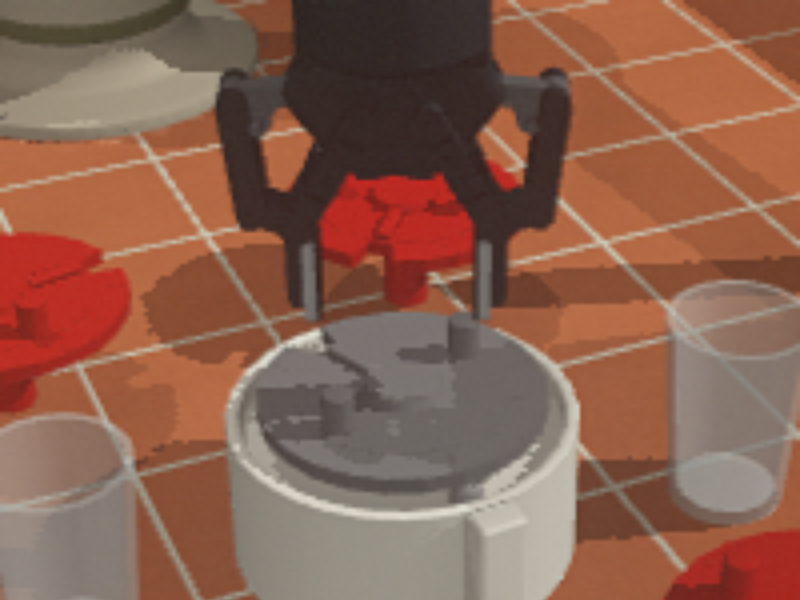

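Run:
```python
from h import *
s=sense();p=s["position"];y=s["tool_rot"][:,1]
for sg in(1,-1):
  for dz in(0,-.004,-.008,-.012,-.016):
    q=p+sg*.033*y;q[2]+=dz;print(sg,dz,(proj("scene",q)-[160,130]+.5)*4)
```

```text
1 0 [317.56675672 291.67950079]
1 -0.004 [317.95060206 299.93904914]
1 -0.008 [318.33235462 308.15356534]
1 -0.012 [318.71203147 316.32341669]
1 -0.016 [319.08964951 324.44896647]
-1 0 [478.39782764 290.56311888]
-1 -0.004 [478.3421122  298.81479371]
-1 -0.008 [478.28670014 307.02153864]
-1 -0.012 [478.23158897 315.18371965]
-1 -0.016 [478.17677625 323.30169874]
```

Emit:
{"method": "drive_tool", "body": {"grip": [0.73,0.73,0.73], "slide": [[0.09,-0.008,0.004],[0.038,0,0],[0,0,0]], "roll": [0,0,0]}}

```text
clock: 4.4
position: [0.5476, -0.0029, 0.1025]
tool_rot: [[0.018, -0.399, -0.917], [-0.006, -0.917, 0.399], [-1.0, -0.002, -0.019]]
wrist_force: [-0.1, 0.1, 0.7]
grip_width: 0.0626
```

Run:
```python
from h import *
im,d=get_image("scene");cv2.imwrite("pics/s2.png",cv2.resize(im[170:290,190:330],(800,686))[:600])
```

```text
(no output)
```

View pics/s2.png

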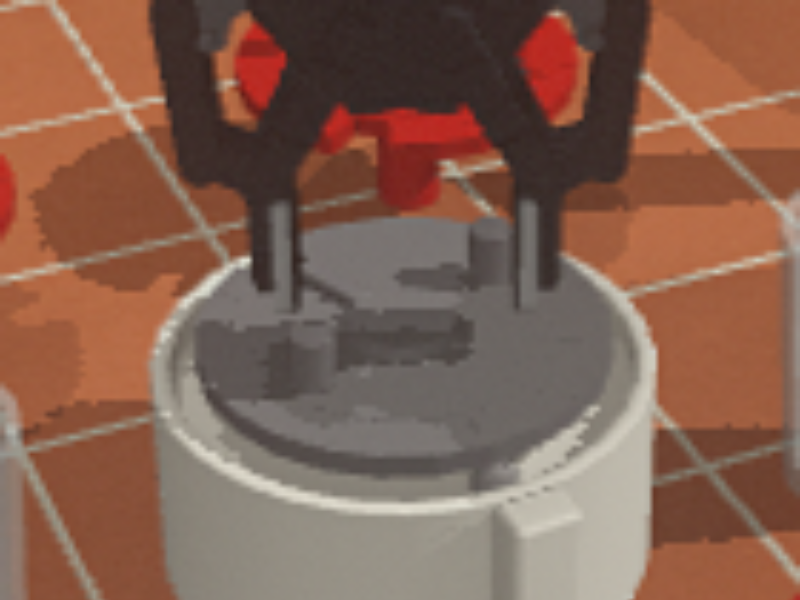

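Emit:
{"method": "drive_tool", "body": {"grip": [0.73,0.73,0.73], "slide": [[0.014,0,0.017],[0.014,0,0],[0,0,0]], "roll": [0,0,0]}}

```text
clock: 4.82
position: [0.5443, -0.0013, 0.097]
tool_rot: [[0.022, -0.399, -0.917], [-0.007, -0.917, 0.399], [-1.0, -0.002, -0.022]]
wrist_force: [0.3, 0.3, 0.3]
grip_width: 0.0622
```

Emit:
{"method": "drive_tool", "body": {"grip": [0.73,0.73,0.73,0.73], "slide": [[0.003,0,0],[0,0,0],[0,0,0],[0,0,0]], "roll": [-0.08,-0.08,-0.08,-0.08]}}

```text
clock: 5.32
position: [0.5443, -0.0013, 0.0965]
tool_rot: [[0.021, 0.107, -0.994], [-0.007, -0.994, -0.108], [-1.0, 0.009, -0.02]]
wrist_force: [-1.0, 0.4, -0.9]
grip_width: 0.0623
```

Run:
```python
from h import *
s=sense();print(s["tool_rot"].round(3),s["qpos"].round(1),s["ft_torque"])
im,d=get_image("scene");cv2.imwrite("pics/s3.png",cv2.resize(im[170:290,190:330],(800,686))[:600])
```

```text
[[ 0.021  0.107 -0.994]
 [-0.007 -0.994 -0.108]
 [-1.     0.009 -0.02 ]] [-12.5  29.7  88.6  -0.1  60.5  71.3] [-0.0031998   0.11918117 -0.03478793]
```

View pics/s3.png

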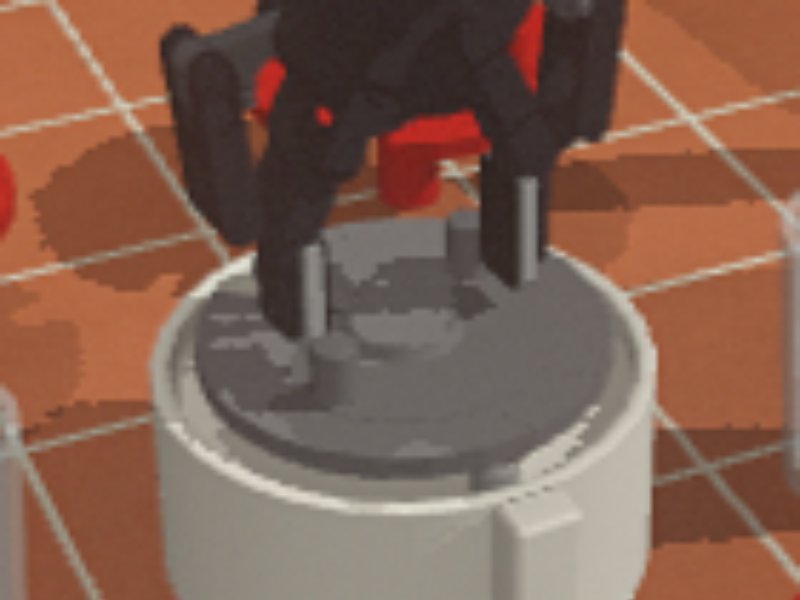

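Emit:
{"method": "drive_tool", "body": {"grip": [0.73,0.73,0.73,0.73,0.73,0.73,0.73,0.73,0.73,0.73,0.73,0.73,0.73], "slide": [[0,0,0],[0,0,0],[0,0,0],[0,0,0],[0,0,0],[0,0,0],[0,0,0],[0,0,0],[0,0,0],[0,0,0],[0,0,0],[0,0,0],[0,0,0]], "roll": [-0.08,-0.08,-0.08,-0.08,-0.08,-0.08,-0.08,-0.08,-0.08,-0.08,-0.08,-0.08,0]}}

```text
clock: 7.0
position: [0.5434, -0.0017, 0.0967]
tool_rot: [[0.018, 0.997, 0.071], [-0.007, 0.071, -0.997], [-1.0, 0.017, 0.008]]
wrist_force: [0.8, -0.7, 0.9]
grip_width: 0.0623
```

Run:
```python
from h import *
s=sense();y=s["tool_rot"][:,1];print(np.degrees(np.arctan2(y[1],y[0])),s["qpos"].round(1),s["ft_torque"])
im,d=get_image("scene");cv2.imwrite("pics/s4.png",cv2.resize(im[170:290,190:330],(800,686))[:600])
```

```text
4.0905800385478726 [-12.6  29.7  88.6  -0.2  60.7 -16.6] [-0.03508745  0.03074802 -0.02726448]
```

View pics/s4.png

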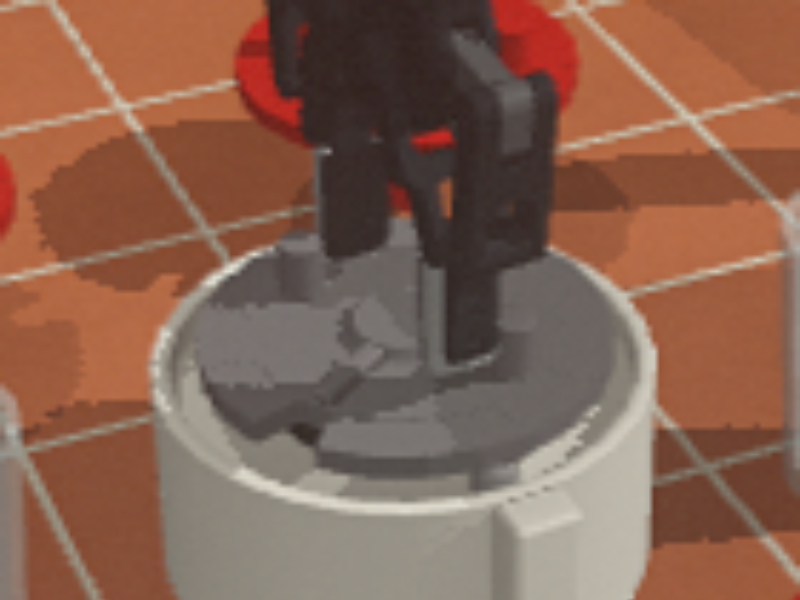

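```bash
cat >> h.py <<'E'
cen=np.array([.5437,-.0015])
def az(u,v,z,k=5.714,o=(190,170)):
    q=ray("scene",o[0]+(u+.5)/k-.5,o[1]+(v+.5)/k-.5,z)[:2]-cen
    return np.degrees(np.arctan2(q[1],q[0])).round(1),np.hypot(*q).round(4)
E
python3 - <<'E'
from h import *
print(az(280,432,.08),az(300,240,.098),az(512,330,.098))
E
```

```text
(np.float64(-57.6), np.float64(0.0625)) (np.float64(-145.7), np.float64(0.0374)) (np.float64(23.9), np.float64(0.0419))
```

Emit:
{"method": "drive_tool", "body": {"grip": [0.73,0.73,0.73,0.73,0.73,0.73,0.73,0.73], "slide": [[0,0,0],[0,0,0],[0,0,0],[0,0,0],[0,0,0],[0,0,0],[0,0,0],[0,0,0]], "roll": [-0.08,-0.08,-0.08,-0.08,-0.08,-0.08,-0.04,0]}}

```text
clock: 8.05
position: [0.5436, -0.0017, 0.0969]
tool_rot: [[0.018, 0.634, 0.773], [-0.007, 0.773, -0.634], [-1.0, 0.006, 0.018]]
wrist_force: [-0.7, 0.0, 0.1]
grip_width: 0.0623
```

Run:
```python
from h import *
s=sense();y=s["tool_rot"][:,1];print(np.degrees(np.arctan2(y[1],y[0])),s["qpos"].round(1),s["ft_torque"])
im,d=get_image("scene");cv2.imwrite("pics/s5.png",cv2.resize(im[170:290,190:330],(800,686))[:600])
```

```text
50.66782622871309 [-12.6  29.6  88.5  -0.2  60.7 -63.2] [ 0.03921754 -0.02394239 -0.00359767]
```

View pics/s5.png

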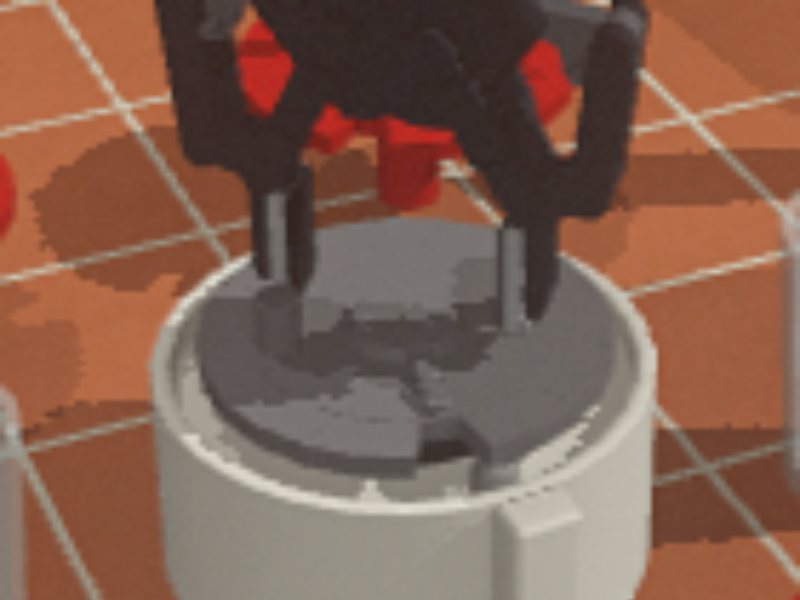

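Run:
```python
from h import *
print(az(418,457,.08),az(492,447,.08),az(420,425,.08),az(466,422,.08),az(280,290,.098), 'pin',az(497,470,.07))
```

```text
(np.float64(-20.0), np.float64(0.064)) (np.float64(-1.1), np.float64(0.0645)) (np.float64(-18.4), np.float64(0.0493)) (np.float64(-3.5), np.float64(0.0509)) (np.float64(-102.9), np.float64(0.0371)) pin (np.float64(1.0), np.float64(0.0629))
```

Emit:
{"method": "drive_tool", "body": {"grip": [0.73,0.73,0.73,0.73], "slide": [[0,0,0],[0,0,0],[0,0,0],[0,0,0]], "roll": [-0.05,-0.05,-0.035,0]}}

```text
clock: 8.6
position: [0.5436, -0.0017, 0.097]
tool_rot: [[0.018, 0.462, 0.887], [-0.007, 0.887, -0.462], [-1.0, 0.002, 0.019]]
wrist_force: [0.8, -1.0, 0.0]
grip_width: 0.0622
```

Run:
```python
from h import *
s=sense();y=s["tool_rot"][:,1];print(np.degrees(np.arctan2(y[1],y[0])),s["qpos"].round(1),s["ft_torque"])
im,d=get_image("scene");cv2.imwrite("pics/s6.png",cv2.resize(im[170:290,190:330],(800,686))[:600])
```

```text
62.48549500639232 [-12.6  29.6  88.5  -0.2  60.7 -75. ] [-0.0071374   0.0369689  -0.01999326]
```

View pics/s6.png

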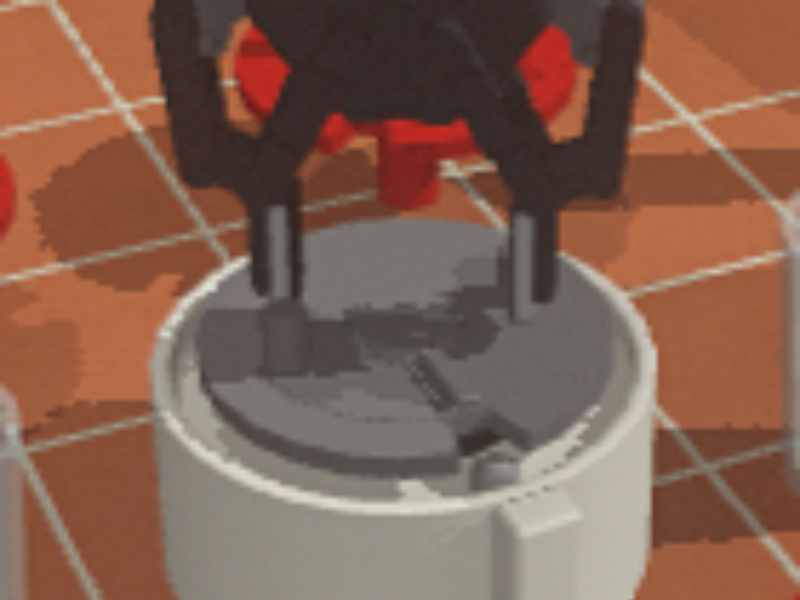

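Run:
```python
from h import *
print(az(459,454,.08),az(531,440,.08),az(457,428,.08),az(290,303,.098),'pin',az(495,466,.07))
for a in(3,2,4):
  c=cen+.058*np.array([np.cos(np.radians(a)),np.sin(np.radians(a))]);print((proj("scene",[*c,.07])-[190,170]+.5)*5.714)
```

```text
(np.float64(-9.8), np.float64(0.0646)) (np.float64(8.6), np.float64(0.0668)) (np.float64(-7.2), np.float64(0.0528)) (np.float64(-91.2), np.float64(0.0359)) pin (np.float64(1.2), np.float64(0.061))
[496.61415    458.98175792]
[493.44172717 459.96825478]
[499.75451457 457.96256364]
```

Emit:
{"method": "drive_tool", "body": {"grip": [0.73,0.73,0.73], "slide": [[0,0,0],[0,0,0],[0,0,0]], "roll": [-0.033,0,0.06]}}

```text
clock: 9.02
position: [0.5436, -0.0017, 0.097]
tool_rot: [[0.018, 0.507, 0.862], [-0.007, 0.862, -0.506], [-1.0, 0.003, 0.019]]
wrist_force: [-0.0, 0.2, -0.6]
grip_width: 0.0625
```

Emit:
{"method": "drive_tool", "body": {"grip": [0.73,0.73,0.73,0,0,0,0,0], "slide": [[-0.05,0,0],[-0.1,0,0],[-0.1,0,0],[0,0,0],[0,0,0],[0,0,0],[0,0,0],[0,0,0]], "roll": [0,0,0,0,0,0,0,0]}}

```text
clock: 10.02
position: [0.5418, -0.0011, 0.1615]
tool_rot: [[0.016, 0.506, 0.863], [-0.007, 0.863, -0.506], [-1.0, 0.002, 0.017]]
wrist_force: [0.1, -0.2, 0.5]
grip_width: 0.0003
```

Run:
```python
from h import *
im,d=get_image("scene");cv2.imwrite("pics/s7.png",cv2.resize(im[170:290,190:330],(800,686))[:600])
im,d=get_image("top");cv2.imwrite("pics/t7.png",im)
```

```text
(no output)
```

View pics/s7.png

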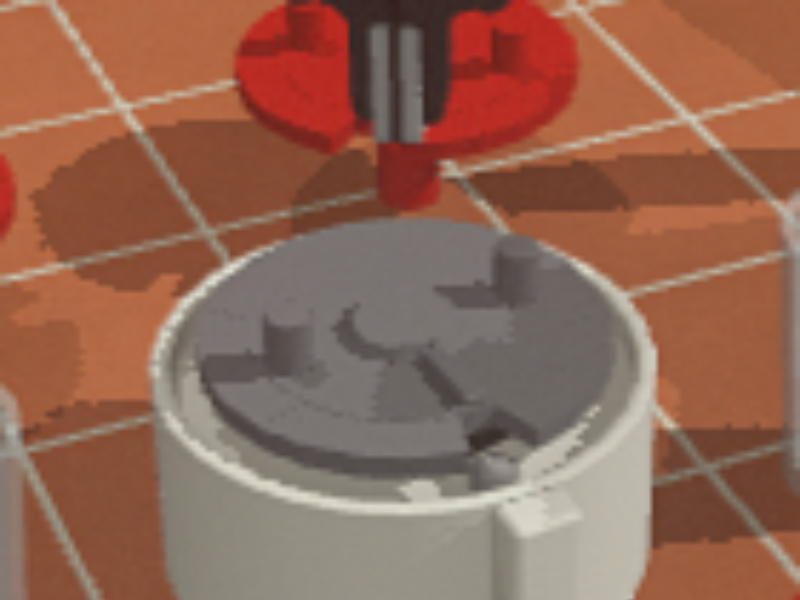

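View pics/t7.png

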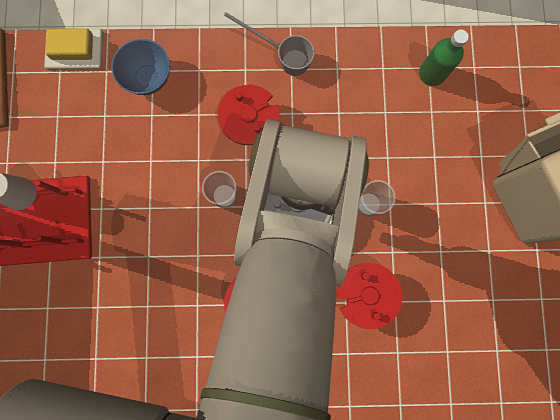

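Run:
```python
from h import *
f=lambda u,v,z:ray("scene",190+(u+.5)/5.714-.5,170+(v+.5)/5.714-.5,z)[:2]
a,b=f(288,314,.098),f(519,247,.098);d=b-a;print(a,b,(a+b)/2,np.degrees(np.arctan2(d[1],d[0]))-90,np.hypot(*d))
print(az(471,450,.08),az(541,436,.08))
im=cv2.imread("pics/s7.png").copy()
P=lambda p:tuple(int(round(x)) for x in (proj("scene",p)-[190,170]+.5)*5.714)
for la,col in((2.5,(255,0,255)),):
  for t in(90,-90):
    c=cen+.038*np.array([np.cos(np.radians(la+t)),np.sin(np.radians(la+t))])
    for q in np.arange(0,6.28,.2):cv2.circle(im,P([c[0]+.007*np.cos(q),c[1]+.007*np.sin(q),.098]),1,col,-1)
for pa,col in((3,(0,255,0)),):
  r=np.radians(pa);u=np.array([np.cos(r),np.sin(r)]);w=np.array([-u[1],u[0]])
  for o in(-.01,.01):
    cv2.line(im,P([*(cen+.05*u+o*w),.08]),P([*(cen+.061*u+o*w),.08]),col,1)
  for o in(-.011,.011): cv2.line(im,P([*(cen+.074*u+o*w),.07]),P([*(cen+.09*u+o*w),.07]),(255,0,0),1)
  for q in np.arange(0,6.28,.2):cv2.circle(im,P([*(cen+.058*u+.0035*np.array([np.cos(q),np.sin(q)])),.07]),0,(0,0,255),-1)
cv2.imwrite("pics/s7o.png",im)
```

```text
[ 0.54799015 -0.03993634] [0.5434546  0.03566423] [ 0.54572237 -0.00213606] 3.4332588042116328 0.0757364948477194
(np.float64(-6.5), np.float64(0.0637)) (np.float64(11.5), np.float64(0.0669))
```

View pics/s7o.png

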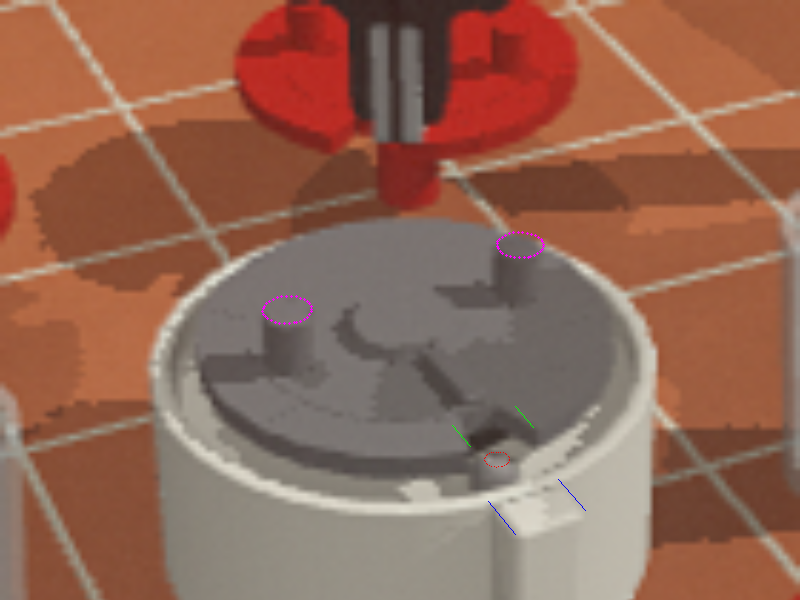

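Lid azimuth measures 2.5–3.4° and the pin about 3°, which is inside the play of ±2.5°. I go on to press with the jaws shut.

Emit:
{"method": "drive_tool", "body": {"grip": [0,0,0,0], "slide": [[0.08,0,0.004],[0.08,0,0],[0.07,0,0],[0,0,0]], "roll": [0,0,0,0]}}

```text
clock: 10.62
position: [0.5441, -0.0021, 0.1028]
tool_rot: [[0.017, 0.506, 0.863], [-0.007, 0.863, -0.506], [-1.0, 0.003, 0.018]]
wrist_force: [0.6, 0.1, 1.2]
grip_width: -0.0003
```

Emit:
{"method": "drive_tool", "body": {"grip": [0,0,0,0], "slide": [[0.01,0,0],[0.01,0,0],[0.01,0,0],[0.01,0,0]], "roll": [0,0,0,0]}}

```text
clock: 11.12
position: [0.545, -0.0023, 0.0949]
tool_rot: [[0.02, 0.505, 0.863], [-0.008, 0.863, -0.505], [-1.0, 0.004, 0.022]]
wrist_force: [-3.0, 0.1, 4.6]
grip_width: -0.0002
```

Emit:
{"method": "drive_tool", "body": {"grip": [0,0,0,0], "slide": [[0.01,0,0.001],[0.01,0,0.001],[0.01,0,0.001],[0,0,0]], "roll": [0,0,0,0]}}

```text
clock: 11.62
position: [0.5451, -0.0023, 0.0887]
tool_rot: [[0.02, 0.505, 0.863], [-0.008, 0.863, -0.505], [-1.0, 0.004, 0.021]]
wrist_force: [-0.1, -0.1, -0.4]
grip_width: 0.0
```

Emit:
{"method": "drive_tool", "body": {"grip": [0,0,0], "slide": [[0.008,0,0],[0.008,0,0],[0.008,0,0]], "roll": [0,0,0]}}

```text
clock: 12.0
position: [0.5454, -0.0023, 0.0878]
tool_rot: [[0.024, 0.505, 0.863], [-0.009, 0.863, -0.504], [-1.0, 0.004, 0.025]]
wrist_force: [-8.9, 0.6, 23.2]
grip_width: 0.0004
```

Force rises to 23 N at the stop, TCP 0.0878 against an expected 0.088. I lift off and check.

Emit:
{"method": "drive_tool", "body": {"grip": [0,0,0,0,0,0], "slide": [[-0.05,0,0],[-0.1,0,0],[-0.15,0,0],[-0.2,0,0],[-0.2,0,0],[0,0,0]], "roll": [0,0,0,0,0,0]}}

```text
clock: 12.75
position: [0.5416, -0.0009, 0.2698]
tool_rot: [[0.027, 0.505, 0.863], [-0.009, 0.863, -0.505], [-1.0, 0.005, 0.028]]
wrist_force: [0.2, -0.4, -0.2]
grip_width: 0.0001
```

Emit:
{"method": "drive_tool", "body": {"grip": [0,0,0,0,0], "slide": [[0,-0.14,-0.14],[0,-0.14,-0.14],[0,-0.14,-0.14],[0,-0.14,-0.14],[0,0,0]], "roll": [0,0,0,0,0]}}

```text
clock: 13.38
position: [0.3439, -0.0517, 0.2613]
tool_rot: [[0.023, 0.504, 0.863], [-0.008, 0.863, -0.504], [-1.0, 0.004, 0.024]]
wrist_force: [0.8, 0.9, 1.2]
grip_width: -0.0001
```

Run:
```python
from h import *
im,d=get_image("scene");a=cv2.resize(im[170:290,190:330],(700,600));cv2.imwrite("pics/s8.png",a)
im2,d2=get_image("top");cv2.imwrite("pics/t8.png",im2);print(sense()["position"],sense()["wrist_force"])
# heights from depth, scene
m=C["scene"];E=m["extrinsics"];f=210/np.tan(np.radians(m["fov_y"]/2))
v,u=np.mgrid[0:420,0:560];X=np.stack([(u-m["cx"])/f*d,(v-m["cy"])/f*d,d],-1)@E[:3,:3].T+E[:3,3]
r=np.hypot(X[...,0]-cen[0],X[...,1]-cen[1]);an=np.degrees(np.arctan2(X[...,1]-cen[1],X[...,0]-cen[0]))
for k in range(-180,180,45):
  s=(an>=k)&(an<k+45)&(X[...,2]>.05)&(d>0)
  print(k,np.median(X[...,2][s&(r>.047)&(r<.058)]).round(4),np.median(X[...,2][s&(r>.071)&(r<.075)]).round(4))
```

```text
[ 0.3462791  -0.05181879  0.26167782] [ 0.5667223   0.61069925 -0.17557995]
-180 0.0696 0.07
-135 0.0696 0.0701
-90 0.0698 0.0699
-45 0.0698 0.0693
0 0.0695 0.0695
45 0.0698 0.07
90 0.0699 0.0697
135 0.0697 0.0698
```

View pics/s8.png

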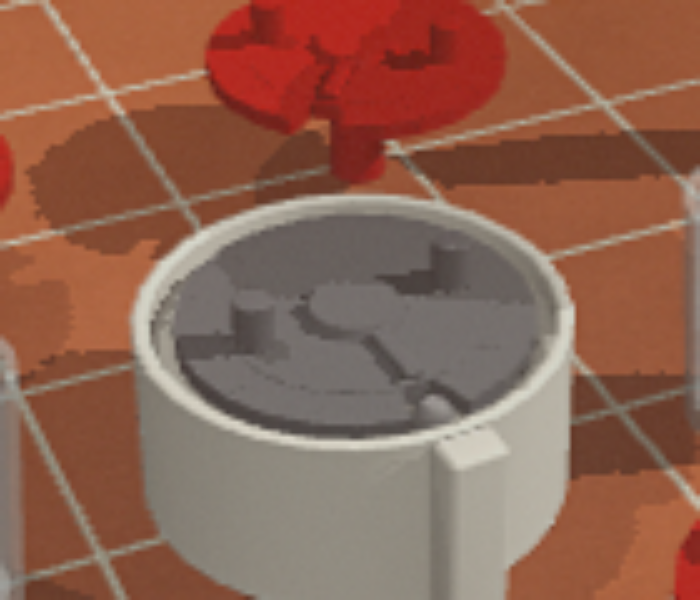

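View pics/t8.png

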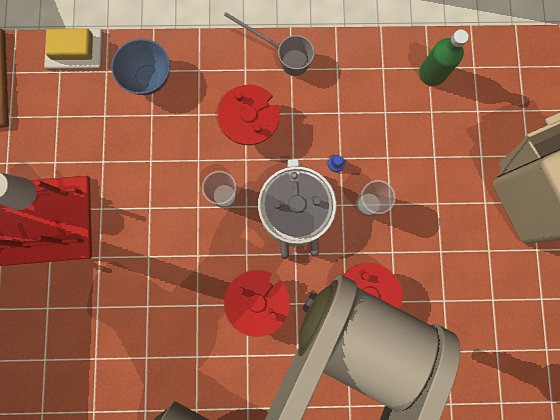

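The lid is flush all round (lid 0.0695–0.0699 m, rim about 0.070 m), the pin sits in the notch at top (294,176), and the neighbours are unmoved.

```bash
python3 -c "
from cell import *
print(sign_off())"
```

```text
the job is handed in; nothing more can be done
None
```

The lid is home: its notch is over the pin and it sits flush with the rim. I handed the job in at about 13.5 s on the robot's clock; no verdict was reported.

**What I did:** I lowered the partly open fingertips behind both studs, rather than just one. Turning about the lid's axis then pushed it about 160° counter-clockwise until the notch was over the pin. With the jaws shut, I pressed the middle boss down until it hit the stop, with a peak reading of about 23 N, and backed the hand away.

**Last checks:**
- **Height:** depth readings put the lid's top at 69.5–69.9 mm in all eight sectors, against 69.3–70.1 mm for the rim, so it is level and flush.
- **Pin:** both cameras show the pin inside the notch.
- **Neighbours:** the tumblers, the stopper and the red look-alikes stand where they were in the top view. I compared these by eye, not by measurement.
- **Hand:** it is about 0.2 m away, with wrist force near zero.

**Disagreements:** before pressing, the lid's angle read 2.5° from the notch edges and 3.4° from the studs, against about 3° for the pin. The tool also leaned 1–1.5° during the work. Neither caused trouble, and no check failed.

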